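Set and key a notched forming die

TASK

Take the die with the notched foot out of the sorting tray and gently set it upright in the horseshoe nest of the die holder, with its notch facing the sliding key. Then push the key fully home into the notch, without forcing it, and let go. Leave the other pieces where they are.

Things in the scene. Friction and masses are not known exactly. Their poses are not given: they have to be found in the camera images.
- die: steel forming die, about 0.4 kg: flat round foot 56 mm in diameter and 12 mm thick with one radial notch, and an upright round shank 26 mm in diameter (straight up to 52 mm, domed top at 62 mm). The notch is 16 mm wide and runs in to 14.5 mm from the axis. Origin: centre of its underside; z up its axis, +x points from the axis out through the notch.  It stands in a tray compartment
- die_notch (a point): middle of the mouth of the die's notch, 24 mm from the die's axis along its +x, 6 mm up
- die_grip (a point): on the die's axis 45 mm above its underside, where its shank is best gripped
- tray: fixed open wooden tray 205 x 205 mm, 20 mm high, floor 5 mm thick, two crossed dividers 20 mm high making four square compartments (centres 50 mm either way from the middle). Origin: centre of its underside
- holder: fixed die holder: painted plate 175 x 100 mm, 16 mm thick, standing on the bench, with a steel horseshoe nest and a sliding key. Origin: on the bench directly under the nest's centre; the plate reaches from x = -125 to +50 mm, y = -50 to +50 mm. The key lies on the -x side and slides to +x to go home; the notch must point to -x
- nest (a point): centre of the nest's floor, 16 mm above the bench (the plate's top). The horseshoe round it is 6 mm high above the plate, 63 mm inside and 80 mm outside diameter, open towards the key; the die's 56 mm foot stands on the plate inside it with 3.5 mm play all round
- key (a joint): travel of the sliding key in m: 0 is drawn fully back, 0.032 is fully home (its end stop), starts between 0 and 0.006. It stays where it is left (friction about 2.5 N). The key is a flat steel bar 11 mm wide and 7 mm high (19 to 26 mm above the bench) with a rounded tip
- key_tip (a point): front end of the key's bar, 22.5 mm above the bench: 47 mm from the nest's centre when the key is drawn back, 15 mm when home
- key_knob (a point): centre of the top of the key's upright grip block, 60 mm above the bench (block 18 mm along the slide, 14 mm across, from 26 to 60 mm above the bench), 53 mm behind the key's tip: 100 mm from the nest's centre when drawn back, 68 mm when home. Can be pinched across its 14 mm or pushed from behind
- plain_die: another die in the tray, to be left: the same upright round shank 26 mm in diameter (straight up to 52 mm, domed top at 62 mm), on a round 56 mm foot 12 mm thick without a notch. Origin: centre of its underside
- square_die: another die in the tray, to be left: the same upright round shank 26 mm in diameter (straight up to 52 mm, domed top at 62 mm), on a 48 mm square foot 12 mm thick without a notch. Origin: centre of its underside
- spacer: plain steel spacer ring in the tray, 42 mm outside and 24 mm inside diameter, 14 mm high, to be left. Origin: centre of its underside
- bench_block: steel bench block 60 x 60 x 30 mm lying on the bench beyond the work, to be left. Origin: centre of its underside
Things that resemble listed ones, but are neither listed nor needed, are in the scene too. What is meant by the holder is not red, and is the smaller of those in its own colour.

How it is judged:
By the outcome, as a careful person would: the job done as asked, in the order asked, and still so for the second after the job is handed in, with the robot touching nothing.
It also fails if it takes over 51 s, if anything falls off the work surface, if the arm or the gripper's body presses on something with over 40 N, if the wrist force passes 120 N, or if a joint passes its speed limit or range.

ROBOT

A 6-joint arm with a two-finger parallel gripper is mounted at the origin on the work surface. World frame = base frame: x ahead of the robot, y to its left, z up, the work surface at z = 0. Lengths are in m, angles in rad, forces in N, time in s.
With the tool pointing down it reaches from about 0.25 to 0.775 m from the base axis. Payload 4 kg.
Tool frame: the origin (TCP) lies at the very end of the fingers, on their centre line; the grasp point (between the pads) lies 19 mm behind it; z points along the fingers, y is the direction in which the jaws open and shut (so a half turn about z gives the same grasp; the last joint's range is limited). The gripper opens to 94 mm and grips with 3 to 60 N. Pads are 16 mm wide; open, the fingers measure 119 mm over their backs; the gripper's body (75 mm by 177 mm) begins 78 mm behind the grasp point.
Start: joints at [-0.103, 0.087, 1.371, -0, 1.684, -0.103], TCP at [0.55, -0, 0.206] pointing down, gripper open.
Joint ranges: [-3.1, 3.1], [-0.76, 2.03], [0.27, 2.55], [-1.08, 4.22], [0.17, 2.65], [-2.57, 2.57]. Speed limits (rad/s): [2.79, 2.79, 3.14, 3.14, 3.14, 3.14].

INTERFACE

Orientations are given as [roll, pitch, yaw] about the fixed x, y, z axes, in that order (R = Rz(yaw) Ry(pitch) Rx(roll)).
In Python, from bench import robot, cams, models gives the robot as it stands.
- The arm moves only by the tool step_arm, never from a script. Its argument "series" is a list of rows, each a list of 5 numbers: the gripper command: -1 is shut, 1 is fully open, values between are in proportion, then the shift along the tool's x, y, z in mm, then the turn about the tool's z in degrees. A call has 1 to 20 rows; each row is the pose to reach, as a shift and turn from the pose commanded when the call began, along the tool's axes at that moment; what a row does not reach only later rows make up. A row lasts 1/8 s, in which the tool goes at most 62.5 mm and 10.7 degrees, less where a joint would pass 70% of its speed; a pose out of reach is approached as far as the arm can. A call with a gripper value outside its range is refused whole. The fingers move at their own pace and stop on an object; the grip force is fixed at half the most. Time passes only in rows, so rows that repeat a pose let the fingers close. It gives the time, the measured TCP pose, the force and the opening at its end, in the units of the state.
- robot.get_obs(): the state, without advancing time (a new reading comes with each control period).
- cams.snapshot(name): name is "scene" or "side" or "wrist"; returns a dict with "pixels" (480x640x3 uint8, red, green, blue), "fov_y" (degrees; the focal length in pixels is half the picture's height over the tangent of half this angle, whatever the lens; pixels are square), "cx", "cy" (the principal point, pixels), "R" (3x3) and "t" (3): a world point X has camera coordinates R X + t. Camera axes: x right, y down, z forward; pixel columns grow to the right and rows downward; lengths in m; the calibration is good to about 2 mm. A picture is of the moment at which its call begins. There is no depth.
- robot.close_job(): hands the job in, once; it reports no verdict.
Trained networks look in a picture, given as the dict that the camera call returned (one of the last four; its "shot" number tells which), for a name from the list of things; names that differ only in an ending like _2 or _b are one class to them, and where a whole thing is asked for, a point or a joint stands for the part that bears it (a point fixed in the world has none). Each returns a list of dicts, best first, with "p" (0 to 1); they miss things now and then, are a little off and sometimes report something else, mostly with a low value. They report only what shows in the picture. A call takes as long as a camera call. They do not tell look-alikes from the thing itself.
- models.find_in(picture, label): "position" ([x, y, z] in m, in world coordinates, good to about 4 mm: the middle of the surface that is visible of it).
- models.pinpoint(picture, label): "position" ([x, y, z] in m, in world coordinates, good to about 4 mm: a listed point, or the origin of a listed thing).
The state is a dict: "time": time; "joint_positions": joint angles; "qvel": joint speeds; "joint_torque": joint torques, N m; "tool_pos": TCP position; "ee_rot": TCP orientation; "wrist_force": force on the tool from outside, world axes, zero at the start; "wrist_torque": the same for the moment, N m; "width": finger opening in m.
Only numpy, scipy, OpenCV 4.12 (cv2) and the standard library are available. Lean on these libraries where they do the work, as an engineer would, in place of code of your own. Each camera call takes 0.05 s, during which the arm holds its last target. There are 200 camera calls.

## Working session

There is one attempt and no reset: what is moved stays moved. The work goes in short steps, Python scripts to look and compute and a tool call to move; the robot and the scene stay as the last step left them, time stands still between calls to the robot, and variables do not carry over. Pictures are saved under pics/ and viewed, about 8 in all and at most 12, crops included, and the job is handed in when it is done.

Besides the shell and the picture viewer there is one more tool, called after "Emit:" as name(argument=value, ...), one argument or row to a line, values as JSON. step_arm: Moves the arm, as the interface text tells. Its arguments: {"type":"object","properties":{"series":{"type":"array","items":{"type":"array","items":{"type":"number"}}}},"required":["series"]}

```bash
mkdir -p pics; ls
cat > h.py <<'E'
import numpy as np, cv2
from bench import robot, cams, models
def save(s,name,crop=None,scale=1):
    im=s["pixels"][:,:,::-1]
    if crop: x0,y0,x1,y1=crop; im=im[y0:y1,x0:x1]
    if scale!=1: im=cv2.resize(im,None,fx=scale,fy=scale,interpolation=cv2.INTER_CUBIC)
    cv2.imwrite("pics/"+name,im)
def f(s): return s["pixels"].shape[0]/2/np.tan(np.radians(s["fov_y"])/2)
def proj(s,X):
    c=np.array(s["R"])@np.array(X)+np.array(s["t"]); return np.array([s["cx"]+f(s)*c[0]/c[2], s["cy"]+f(s)*c[1]/c[2]])
def ray(s,u,v,z):
    R=np.array(s["R"]);C=-R.T@np.array(s["t"]);d=R.T@np.array([(u-s["cx"])/f(s),(v-s["cy"])/f(s),1]);return C+d*(z-C[2])/d[2]
E
python3 - <<'E'
from h import *
for n in ("scene","side"):
    s=cams.snapshot(n); save(s,n+"0.png")
    print(n,s["fov_y"],s["cx"],s["cy"],"C",np.round(-np.array(s["R"]).T@np.array(s["t"]),3))
    for l in ("die","die_notch","holder","nest","key_tip","key_knob","plain_die","square_die","tray"):
        for d in models.pinpoint(s,l)[:4]: print(l,round(d["p"],2),np.round(d["position"],3),proj(s,d["position"]).round())
print(robot.get_obs())
E
```

```text
pics
scene 46.64860267386799 322.45525844052247 244.03866922244666 C [1.289 0.538 0.911]
die 0.85 [0.501 0.241 0.007] [441. 310.]
die_notch 0.84 [0.492 0.216 0.012] [433. 300.]
holder 0.94 [ 0.589 -0.199 -0.003] [262. 253.]
holder 0.87 [ 0.299 -0.263  0.002] [314. 187.]
holder 0.82 [ 0.67  -0.393 -0.002] [183. 240.]
nest 0.74 [ 0.3   -0.262  0.024] [314. 180.]
nest 0.65 [ 0.672 -0.391  0.011] [182. 236.]
nest 0.61 [ 0.592 -0.2    0.012] [260. 249.]
key_tip 0.64 [ 0.62  -0.406  0.018] [193. 221.]
key_tip 0.58 [ 0.546 -0.201  0.021] [272. 236.]
key_tip 0.39 [ 0.232 -0.272  0.031] [326. 166.]
key_knob 0.58 [ 0.492 -0.201  0.06 ] [285. 213.]
key_knob 0.55 [ 0.573 -0.418  0.056] [201. 199.]
plain_die 0.59 [0.477 0.142 0.006] [406. 284.]
plain_die 0.51 [0.501 0.241 0.006] [440. 310.]
square_die 0.91 [0.569 0.117 0.003] [375. 304.]
tray 0.6 [ 0.534  0.179 -0.   ] [408. 308.]
side 50.69304945448176 316.4123551798155 240.61365704696976 C [0.485 0.722 0.71 ]
die 0.95 [0.498 0.24  0.01 ] [325. 385.]
die 0.26 [ 0.793 -0.017 -0.003] [187. 272.]
die_notch 0.68 [0.498 0.218 0.014] [325. 372.]
die_n
[... 869 characters left out ...]
 -0.001] [309. 356.]
{'time': 1.0, 'joint_positions': array([-1.03080978e-01,  8.71914624e-02,  1.37070754e+00, -2.97632628e-06,
        1.68361225e+00, -1.03107551e-01]), 'qvel': array([ 0.00046197, -0.00068279,  0.00102195, -0.00020194, -0.00162579,
        0.00094649]), 'joint_torque': array([ 8.13073857e-04, -3.40051603e+01, -3.02605104e+01,  7.19801662e-02,
        2.35742249e-02, -1.04090014e-05]), 'tool_pos': array([5.50010670e-01, 3.69652970e-06, 2.05506718e-01]), 'ee_rot': array([3.14151199e+00, 1.13202101e-05, 1.57082256e+00]), 'wrist_force': array([-0.31787595, -0.28445253,  0.43727812]), 'wrist_torque': array([ 0.02360535,  0.0143351 , -0.00634476]), 'width': 0.09392828194529304}
```

View pics/scene0.png

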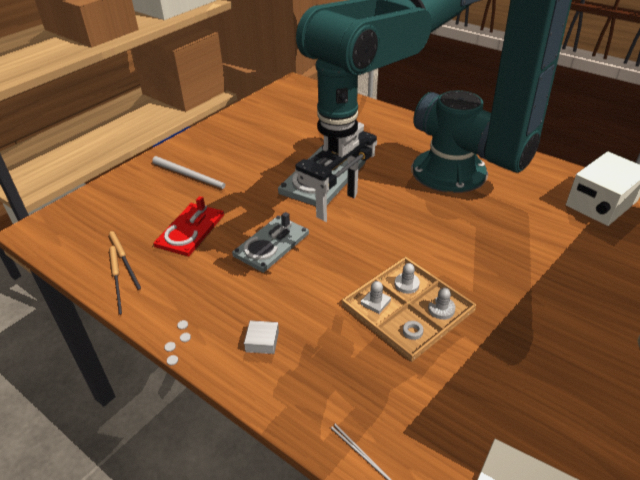

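View pics/side0.png

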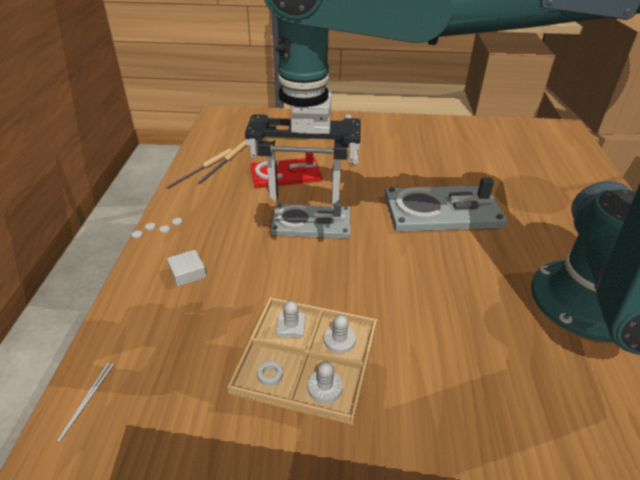

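The scene shows three holders: red (190,228), large grey (315,180) and small grey (270,243). The small grey one is the holder, at about (0.59, -0.20). There are three dies: square foot (375,297), round (407,280) and round with a possible notch (441,303). The last is my candidate, so I'll look at it closely with the wrist camera.

Emit:
step_arm(
  series=[
    [1,50,-12,0,0],
    [1,100,-25,0,0],
    [1,150,-38,0,0],
    [1,190,-50,0,0],
    [1,190,-50,0,0],
    [1,190,-50,0,0],
  ],
)

```text
time: 1.75
tool_pos: [0.5002, 0.1896, 0.2055]
ee_rot: [3.141, 0.001, 1.571]
wrist_force: [0.4, -0.3, 0.2]
width: 0.0939
```

Run:
```python
from h import *
s=cams.snapshot("wrist"); save(s,"w1.png")
print("C",np.round(-np.array(s["R"]).T@np.array(s["t"]),3),np.round(s["R"],3))
for l in ("die","die_notch","die_grip","plain_die"):
    for d in models.pinpoint(s,l)[:4]: print(l,round(d["p"],2),np.round(d["position"],3),proj(s,d["position"]).round())
o=robot.get_obs();print(o["time"],o["tool_pos"],o["ee_rot"])
```

```text
C [0.5   0.262 0.385] [[ 1.     0.001  0.   ]
 [ 0.001 -0.967  0.255]
 [ 0.    -0.255 -0.967]]
die 0.96 [0.496 0.244 0.008] [317. 148.]
die 0.38 [0.588 0.224 0.007] [418. 171.]
die_notch 0.91 [0.489 0.221 0.014] [310. 175.]
die_notch 0.52 [0.529 0.179 0.   ] [352. 217.]
die_grip 0.66 [0.498 0.244 0.047] [319. 151.]
die_grip 0.44 [0.494 0.246 0.006] [316. 146.]
plain_die 0.61 [0.477 0.146 0.004] [299. 251.]
2.0 [0.50039718 0.1889702  0.20544629] [3.14156386e+00 1.66753571e-04 1.56898421e+00]
```

View pics/w1.png

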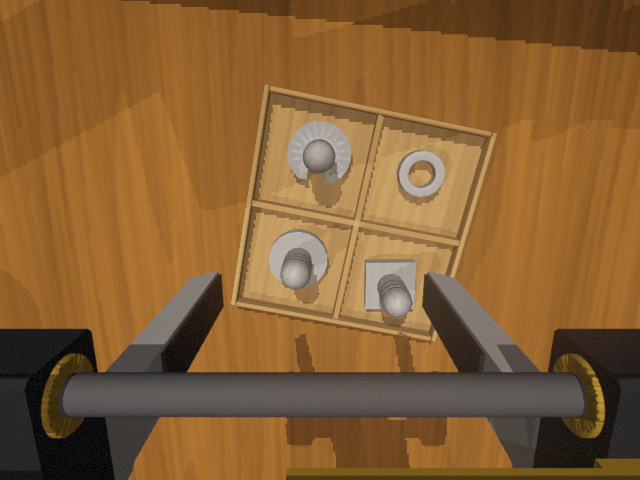

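The wrist view shows the round foot at (319,152) with a gap on the side towards the image bottom, around (318,178). The round foot at (298,258) and the square foot at (390,287) have no gap. I'll check with a close crop and fit the foot and notch.

Run:
```python
import cv2
from h import *
im=cv2.imread("pics/w1.png")[105:205,265:375]
cv2.imwrite("pics/w1c.png",cv2.resize(im,None,fx=6,fy=6,interpolation=cv2.INTER_CUBIC))
```

```text
(no output)
```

View pics/w1c.png

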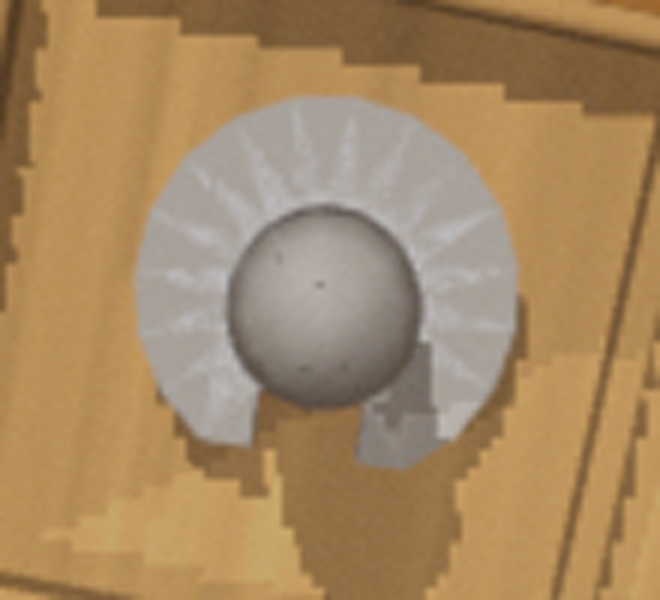

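The crop confirms the notched die. The notch mouth is at about (303,455) in the crop, between edges (250,445) and (355,465), and the foot centre is at about (327,286).

Run:
```python
from h import *
s=cams.snapshot("wrist")
P=lambda x,y,z=.017: ray(s,265+x/6-.4,105+y/6-.4,z)
# foot rim: points of the outline, fit circle in world
rim=np.array([P(*p)[:2] for p in [(136,285),(150,210),(200,145),(260,108),(327,95),(400,110),(460,150),(505,215),(518,285),(500,365),(450,438),(207,440),(400,468),(155,375)]])
A=np.c_[2*rim,np.ones(len(rim))];x=np.linalg.lstsq(A,(rim**2).sum(1),rcond=None)[0]
print("centre",x[:2],"R",np.sqrt(x[2]+x[:2]@x[:2]))
c=x[:2]
l0,l1,r0,r1=[P(*p)[:2] for p in [(258,392),(250,445),(362,405),(355,465)]]
for d in (l1-l0,r1-r0,(l1+r1)/2-c): print("ang",np.degrees(np.arctan2(d[1],d[0])))
print("width",np.linalg.norm(l1-r1), "dome", P(325,305,.067))
```

```text
centre [0.49747719 0.2399018 ] R 0.028055585151304293
ang -99.22711413014785
ang -96.67119169240962
ang -98.75139342360414
width 0.015968276423982998 dome [0.49769088 0.24134591 0.067     ]
```

Die centre is (0.4975, 0.240) with R = 28.06 mm against 28 expected. Notch width measures 16.0 mm and its heading is about -98.5°. I'll grasp with the jaws along world x, TCP at z = 0.031.

Emit:
step_arm(
  series=[
    [1,30,-2,20,0],
    [1,50,-2.5,60,0],
    [1,50,-2.5,100,0],
    [1,50,-2.5,135,0],
    [1,50,-2.5,160,0],
    [1,50,-2.5,174,0],
    [1,50,-2.5,174,0],
    [-1,50,-2.5,174,0],
    [-1,50,-2.5,174,0],
    [-1,50,-2.5,174,0],
    [-1,50,-2.5,174,0],
    [-1,50,-2.5,174,0],
  ],
)

```text
time: 3.55
tool_pos: [0.4975, 0.24, 0.0316]
ee_rot: [3.141, -0.0, 1.571]
wrist_force: [0.0, 0.6, 0.2]
width: 0.0475
```

Emit:
step_arm(
  series=[
    [-1,0,0,0,0],
    [-1,0,0,0,0],
    [-1,0,0,0,0],
  ],
)

```text
time: 3.92
tool_pos: [0.4973, 0.24, 0.0314]
ee_rot: [-3.141, 0.0, 1.571]
wrist_force: [-0.4, -0.7, 0.4]
width: 0.0252
```

Emit:
step_arm(
  series=[
    [-1,0,0,-15,0],
    [-1,0,0,-50,0],
    [-1,0,0,-90,0],
    [-1,-30,2,-130,5],
    [-1,-75,5,-150,15],
    [-1,-120,8,-150,25],
    [-1,-165,11,-150,35],
    [-1,-210,14,-150,45],
    [-1,-255,18,-150,55],
    [-1,-300,22,-150,65],
    [-1,-345,26,-150,73],
    [-1,-390,30,-150,79],
    [-1,-420,32,-150,81.5],
    [-1,-438,32,-150,81.5],
    [-1,-438,32,-150,81.5],
    [-1,-438,32,-150,81.5],
  ],
)

```text
time: 5.92
tool_pos: [0.5295, -0.1968, 0.1815]
ee_rot: [-3.14, -0.0, 0.15]
wrist_force: [-0.2, 0.2, -3.5]
width: 0.0253
```

Run:
```python
from h import *
s=cams.snapshot("wrist"); save(s,"w2.png")
import pickle;pickle.dump({k:v for k,v in s.items()},open("w2.pkl","wb"))
print("C",np.round(-np.array(s["R"]).T@np.array(s["t"]),3))
for l in ("die","die_notch","nest","holder","key_tip","key_knob"):
    for d in models.pinpoint(s,l)[:2]: print(l,round(d["p"],2),np.round(d["position"],3),proj(s,d["position"]).round())
o=robot.get_obs();print(o["time"],o["tool_pos"],o["ee_rot"],o["wrist_force"],o["width"])
```

```text
C [ 0.602 -0.187  0.361]
die 0.58 [ 0.528 -0.192  0.157] [312. 272.]
nest 0.92 [ 0.592 -0.198  0.02 ] [335. 144.]
nest 0.67 [ 0.3   -0.264  0.024] [354. 452.]
holder 0.9 [ 0.299 -0.26   0.002] [349. 437.]
holder 0.9 [ 0.672 -0.392 -0.002] [578.  81.]
key_tip 0.79 [ 0.625 -0.403  0.024] [593. 140.]
key_tip 0.67 [ 0.55  -0.198  0.019] [326. 193.]
key_knob 0.65 [ 0.574 -0.418  0.062] [623. 215.]
6.275 [ 0.52960117 -0.19742952  0.18163242] [ 3.14155237e+00 -2.31249790e-04  1.49278897e-01] [ 0.37029495 -0.581914   -4.73573077] 0.025529726351232573
```

View pics/w2.png

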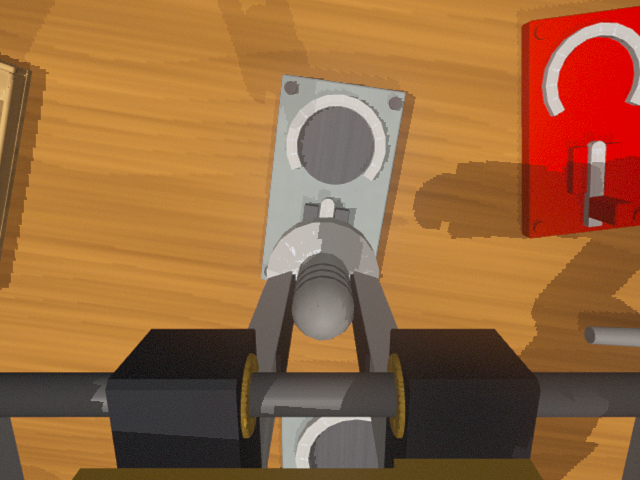

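The wrist view shows the holder with its nest at about (337,145), key tip (327,203), and plate front corners (284,75) and (406,93). The held die is at (322,280). I'll take a crop to measure the nest and yaw.

Run:
```python
import cv2
im=cv2.imread("pics/w2.png")[65:225,250:420]
cv2.imwrite("pics/w2c.png",cv2.resize(im,None,fx=3.7,fy=3.7,interpolation=cv2.INTER_CUBIC))
```

```text
(no output)
```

View pics/w2c.png

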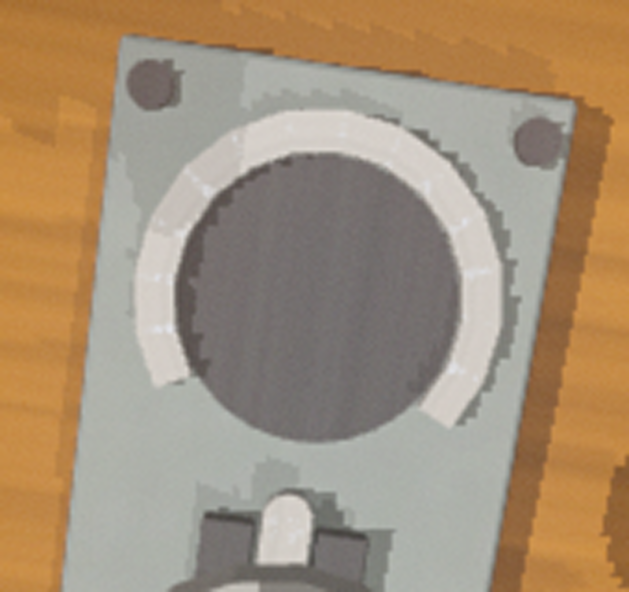

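Run:
```python
from h import *
import pickle
from scipy.optimize import least_squares
s=pickle.load(open("w2.pkl","rb"))
P=lambda x,y,z: ray(s,250+x/3.7-.36,65+y/3.7-.36,z)[:2]
def fit(q):
    q=np.array(q);A=np.c_[2*q,np.ones(len(q))];x=np.linalg.lstsq(A,(q**2).sum(1),rcond=None)[0]
    return x[:2],np.sqrt(x[2]+x[:2]@x[:2])
c,r=fit([P(*p,.022) for p in [(136,290),(150,225),(195,155),(250,120),(318,109),(390,125),(450,170),(490,230),(502,290),(495,340),(452,427),(155,385)]])
print("nest",c,r)
c2,r2=fit([P(*p,.016) for p in [(460,300),(318,441),(240,415),(400,405),(445,355)]]);print("disc",c2,r2)
a=lambda d:np.degrees(np.arctan2(d[1],d[0]))
k=lambda p,q,z=.016: print("ang",a(P(*p,z)-P(*q,z)))
k((122,37),(64,570)); k((574,100),(490,590)); k((574,100),(122,37))
fm=(P(122,37,.016)+P(574,100,.016))/2; print("front mid",fm,"w",np.linalg.norm(P(122,37,.016)-P(574,100,.016)), np.linalg.norm(fm-c))
print("axis via front mid",a(fm-c))
kt=P(290,492,.026);print("keytip",kt,"dist",np.linalg.norm(c-kt),"ang",a(c-kt))
d1=P(188,378,.022),P(420,407,.022);print("ends normal ang",a(d1[0]-d1[1])-90)
# held die: rim pixels by edge along columns on grey image
o=[0.5296,-0.1974,0.1816]; zt=.1816-.0314+.005+.012
rim=[(265,268),(280,247),(300,228),(322,221),(345,226),(365,245),(379,270)]
Q=np.array([ray(s,u,v,zt)[:2] for u,v in rim])
print(least_squares(lambda x:np.hypot(*(Q-x).T)-.028,o[:2]).x, fit(Q), ray(s,322,309,.1816-.0314+.005+.05)[:2])
```

```text
nest [ 0.58953307 -0.19922072] 0.04015786142876174
disc [ 0.59116513 -0.19868211] 0.03200669406783169
ang 0.6148990651006288
ang 1.2092361452828855
ang -88.84012514790552
front mid [ 0.63882218 -0.19837142] w 0.09792294680447158 0.04929642935697094
axis via front mid 0.9871570407281166
keytip [ 0.54799851 -0.19950268] dist 0.041535520262005375 ang 0.3889568843926677
ends normal ang 1.5563727110218366
[ 0.53039008 -0.19758204] (array([ 0.53030523, -0.19756136]), np.float64(0.028116738021735074)) [ 0.53072476 -0.1972382 ]
```

Nest is (0.5897, -0.199), with outer radius 40.2 against 40 expected, holder yaw about 1°, and key travel about 5.5 mm. The held die sits 0.8 mm ahead of the TCP. I'll move over the nest and descend to just above it.

Emit:
step_arm(
  series=[
    [-1,30,5,20,-0.5],
    [-1,59.1,10.3,50,-1],
    [-1,59.1,10.3,90,-1],
    [-1,59.1,10.3,115,-1],
    [-1,59.1,10.3,125,-1],
    [-1,59.1,10.3,125,-1],
    [-1,59.1,10.3,125,-1],
  ],
)

```text
time: 7.15
tool_pos: [0.5906, -0.2, 0.0585]
ee_rot: [3.14, -0.003, 0.166]
wrist_force: [-0.2, -0.4, -3.4]
width: 0.0254
```

Run:
```python
from h import *
o=robot.get_obs();print(o["time"],o["tool_pos"],o["ee_rot"],o["wrist_force"],o["width"])
s=cams.snapshot("wrist"); t=cams.snapshot("side")
for l in ("die","die_notch"):
    for d in models.pinpoint(t,l)[:2]: print(l,round(d["p"],2),np.round(d["position"],3))
a=cv2.resize(s["pixels"][60:340,180:480],None,fx=1.6,fy=1.6,interpolation=cv2.INTER_CUBIC)
u,v=proj(t,[.57,-.2,.03]).astype(int)
b=cv2.resize(t["pixels"][v-60:v+60,u-40:u+40],(int(448*2/3),448),interpolation=cv2.INTER_CUBIC)
cv2.imwrite("pics/c3.png",np.hstack([a,b])[:,:,::-1]); print(u,v)
```

```text
7.15 [ 0.59063493 -0.19996987  0.05849551] [ 3.13967398e+00 -2.97336248e-03  1.65739079e-01] [-0.2166215  -0.44996217 -3.44298958] 0.025397242769752203
die 0.66 [ 0.596 -0.203  0.036]
die_notch 0.79 [ 0.571 -0.2    0.039]
303 211
```

View pics/c3.png

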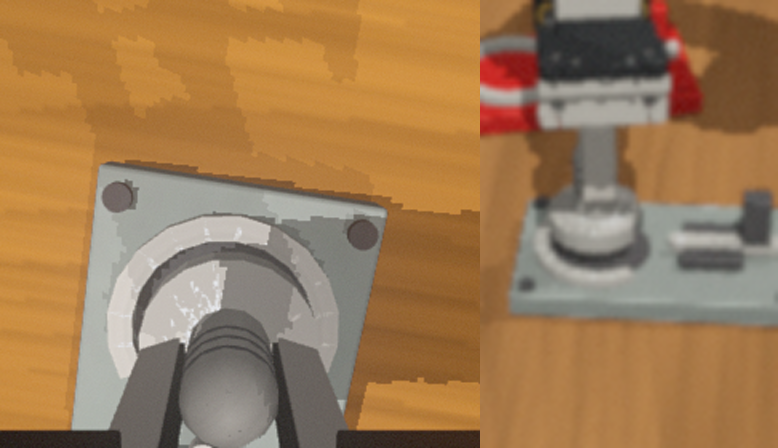

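Run:
```python
from h import *
from scipy.optimize import least_squares
s=cams.snapshot("wrist"); o=robot.get_obs();print(o["time"],o["tool_pos"],o["ee_rot"])
z=o["tool_pos"][2]
P=lambda p,z: ray(s,180+p[0]/1.6-.2,60+p[1]/1.6-.2,z)[:2]
F=np.array([P(p,z-.0144) for p in [(138,335),(152,297),(175,272),(215,257),(258,265),(290,285),(312,318)]])
N=np.array([P(p,.022) for p in [(108,325),(120,275),(150,240),(190,220),(235,215),(285,230),(320,260),(335,300),(338,340)]])
for Q,r in((F,.028),(N,.040)):
    w=least_squares(lambda x:np.hypot(*(Q-x).T)-r,[.59,-.2]);print(w.x,np.abs(w.fun).max())
```

```text
7.4 [ 0.590015   -0.19970289  0.0576503 ] [ 3.14055808e+00 -1.70630401e-03  1.65756982e-01]
[ 0.59189887 -0.1997338 ] 0.0005133123631732364
[ 0.58991852 -0.19927932] 0.0006138260095734788
```

Emit:
step_arm(
  series=[
    [-1,-0.9,-0.6,0,0],
    [-1,-0.9,-0.6,6,0],
    [-1,-0.9,-0.6,10,0],
    [-1,-0.9,-0.6,12,0],
    [-1,-0.9,-0.6,13,0],
    [-1,-0.9,-0.6,13,0],
  ],
)

```text
time: 8.15
tool_pos: [0.5885, -0.199, 0.0434]
ee_rot: [3.142, -0.0, 0.166]
wrist_force: [-0.2, 0.3, -4.7]
width: 0.0253
```

Emit:
step_arm(
  series=[
    [-1,0,0,0.4,0],
    [-1,0,0,0.8,0],
    [-1,0,0,0.8,0],
  ],
)

```text
time: 8.52
tool_pos: [0.5885, -0.199, 0.0428]
ee_rot: [3.142, -0.0, 0.166]
wrist_force: [0.5, -0.4, -3.5]
width: 0.0253
```

Emit:
step_arm(
  series=[
    [-1,0,0,0.3,0],
    [-1,0,0,0.6,0],
    [-1,0,0,0.6,0],
  ],
)

```text
time: 8.9
tool_pos: [0.5886, -0.199, 0.0425]
ee_rot: [3.141, -0.0, 0.166]
wrist_force: [-1.3, -1.3, -2.1]
width: 0.0251
```

Emit:
step_arm(
  series=[
    [-1,0,0,0.3,0],
    [-1,0,0,0.3,0],
  ],
)

```text
time: 9.15
tool_pos: [0.5885, -0.1991, 0.0424]
ee_rot: [3.141, -0.0, 0.166]
wrist_force: [-2.0, 0.4, 1.4]
width: 0.0253
```

Emit:
step_arm(
  series=[
    [0.2,0,0,0,0],
    [0.2,0,0,0,0],
    [0.2,0,0,0,0],
    [0.2,0,0,-5,0],
    [0.2,0,0,-30,0],
    [0.2,0,0,-65,0],
    [0.2,-10,-1,-80,2],
    [0.2,-50,-7,-80,6],
    [0.2,-92,-13.8,-80,8.5],
    [0.2,-92,-13.8,-80,8.5],
    [0.2,-92,-13.8,-80,8.5],
  ],
)

```text
time: 10.52
tool_pos: [0.4957, -0.2007, 0.1219]
ee_rot: [3.141, -0.001, 0.017]
wrist_force: [0.4, 0.2, -0.4]
width: 0.0562
```

Run:
```python
from h import *
import pickle
s=cams.snapshot("wrist"); save(s,"w4.png",(160,0,480,480),1.25);pickle.dump(dict(s),open("w4.pkl","wb"))
for l in ("die","die_notch","nest","key_tip","key_knob"):
    for d in models.pinpoint(s,l)[:2]: print(l,round(d["p"],2),np.round(d["position"],3),proj(s,d["position"]).round())
o=robot.get_obs();print(o["time"],o["tool_pos"],o["ee_rot"],o["wrist_force"],o["width"])
```

```text
die 0.94 [ 0.587 -0.196  0.015] [316. 101.]
die_notch 0.89 [ 0.566 -0.195  0.024] [314. 134.]
nest 0.69 [ 0.302 -0.265  0.024] [395. 467.]
nest 0.55 [ 0.496 -0.2    0.061] [321. 252.]
key_tip 0.95 [ 0.547 -0.198  0.017] [319. 162.]
key_knob 0.57 [ 0.498 -0.198  0.059] [316. 247.]
10.825 [ 0.496099   -0.20060778  0.12164836] [-3.14154310e+00  2.19096936e-05  1.78816667e-02] [ 0.04873895  0.13420869 -0.30105427] 0.056427760494912604
```

View pics/w4.png

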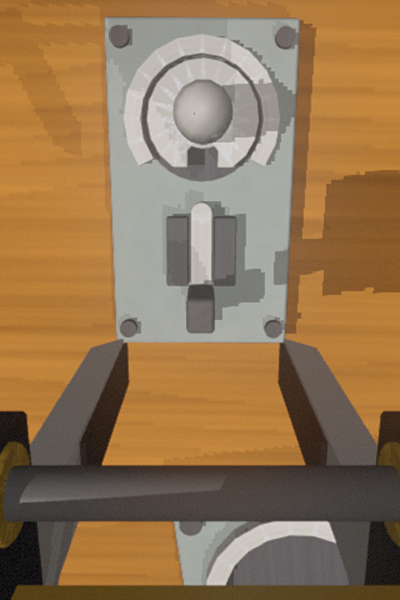

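The die stands in the nest with its notch at (203,157), facing the key tip at (202,205) in the crop and well aligned. The knob is behind it at (201,317). I'll close the fingers, come down behind the knob and push it at z ≈ 0.038.

Emit:
step_arm(
  series=[
    [-1,-15,0,0,0],
    [-1,-26,0,0,0],
    [-1,-26,0,0,0],
    [-1,-26,0,0,0],
    [-1,-26,0,0,0],
    [-1,-26,0,0,0],
    [-1,-26,0,25,0],
    [-1,-26,0,50,0],
    [-1,-26,0,70,0],
    [-1,-26,0,84,0],
    [-1,-26,0,84,0],
    [-1,-26,0,84,0],
  ],
)

```text
time: 12.32
tool_pos: [0.4702, -0.2014, 0.0387]
ee_rot: [3.141, -0.001, 0.018]
wrist_force: [0.2, 0.8, -0.1]
width: 0.0003
```

Emit:
step_arm(
  series=[
    [-1,4,0,0,0],
    [-1,8,0,0,0],
    [-1,12,0,0,0],
    [-1,16,0,0,0],
    [-1,20,0,0,0],
    [-1,20,0,0,0],
  ],
)

```text
time: 13.08
tool_pos: [0.4901, -0.2007, 0.0377]
ee_rot: [-3.142, -0.001, 0.018]
wrist_force: [-0.6, -0.5, 0.8]
width: 0.0006
```

Emit:
step_arm(
  series=[
    [-1,3,0,0,0],
    [-1,6,0,0,0],
    [-1,9,0,0,0],
    [-1,10,0,0,0],
  ],
)

```text
time: 13.58
tool_pos: [0.4996, -0.2005, 0.0377]
ee_rot: [-3.142, 0.0, 0.018]
wrist_force: [-2.4, -0.8, 0.8]
width: 0.0004
```

Run:
```python
from h import *
s=cams.snapshot("wrist"); t=cams.snapshot("side")
for p in (s,t):
  for l in ("die","key_tip","key_knob"):
    for d in models.pinpoint(p,l)[:2]: print(l,round(d["p"],2),np.round(d["position"],3))
o=robot.get_obs();print(o["time"],o["tool_pos"],o["wrist_force"])
u,v=proj(t,[.54,-.2,.03]).astype(int)
a=cv2.resize(s["pixels"][0:300,200:440],(480,600),interpolation=cv2.INTER_CUBIC)
b=cv2.resize(t["pixels"][v-60:v+60,u-32:u+32],(320,600),interpolation=cv2.INTER_CUBIC)
cv2.imwrite("pics/c5.png",np.hstack([a,b])[:,:,::-1])
```

```text
die 0.89 [ 0.59  -0.194  0.018]
key_knob 0.79 [ 0.52  -0.198  0.06 ]
die 0.71 [ 0.592 -0.204  0.019]
key_tip 0.62 [ 0.574 -0.199  0.021]
key_tip 0.62 [ 0.236 -0.272  0.032]
key_knob 0.73 [ 0.519 -0.195  0.057]
key_knob 0.57 [ 0.153 -0.283  0.089]
13.975 [ 0.49967731 -0.20041548  0.03771419] [-0.98531065 -0.81009337 -0.4968041 ]
```

View pics/c5.png

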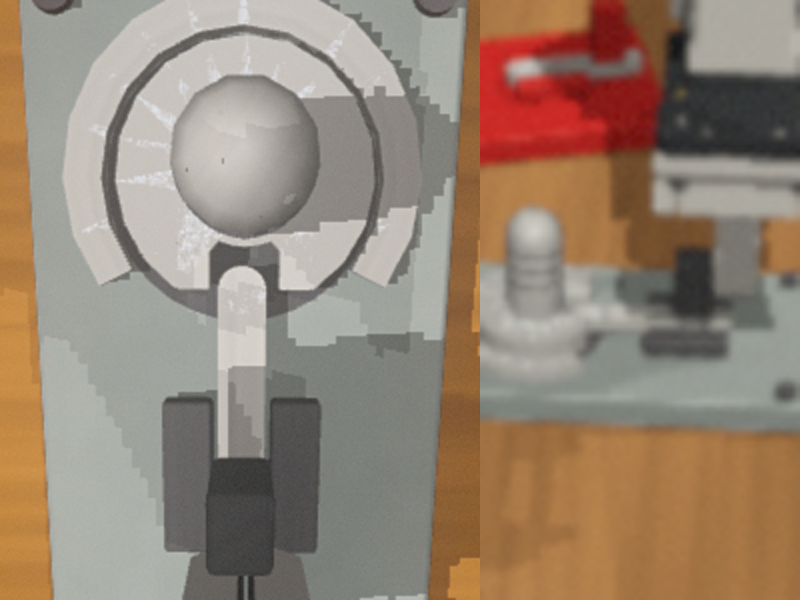

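The key is entering the notch centrally, with gaps on both sides, and about 5 mm remains. I'll creep forward and watch the force.

Emit:
step_arm(
  series=[
    [-1,1,0,0,0],
    [-1,2,0,0,0],
    [-1,3,0,0,0],
    [-1,3.5,0,0,0],
  ],
)

```text
time: 14.48
tool_pos: [0.503, -0.2004, 0.0377]
ee_rot: [-3.141, 0.0, 0.018]
wrist_force: [-2.1, -0.4, 0.5]
width: 0.0004
```

Emit:
step_arm(
  series=[
    [-1,0.5,0,0,0],
    [-1,1,0,0,0],
  ],
)

```text
time: 14.72
tool_pos: [0.5032, -0.2004, 0.0377]
ee_rot: [-3.141, 0.002, 0.017]
wrist_force: [-6.0, 0.2, 1.7]
width: 0.0006
```

Emit:
step_arm(
  series=[
    [-1,0.4,0,0,0],
    [-1,0.8,0,0,0],
    [-1,0.8,0,0,0],
  ],
)

```text
time: 15.1
tool_pos: [0.5032, -0.2004, 0.0378]
ee_rot: [-3.141, 0.004, 0.017]
wrist_force: [-8.0, -0.6, 3.5]
width: 0.0008
```

Run:
```python
from h import *
import pickle
s=cams.snapshot("wrist");pickle.dump(dict(s),open("w6.pkl","wb"))
o=robot.get_obs();print(o["time"],o["tool_pos"],o["wrist_force"])
cv2.imwrite("pics/c6.png",cv2.resize(s["pixels"][20:300,200:440],None,fx=2.14,fy=2.14,interpolation=cv2.INTER_CUBIC)[:,:,::-1])
```

```text
15.15 [ 0.50318946 -0.20037567  0.03772845] [-8.069804   -0.79607889  2.49861039]
```

View pics/c6.png

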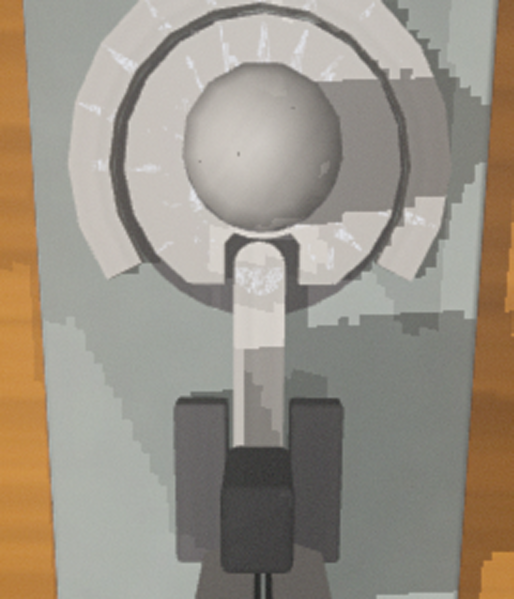

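The tip at (260,242) now has a thin gap to the notch's inner end at about (260,236). The force builds without motion, which suggests the end stop. I'll check the tip distance to the nest centre, which should be 15 mm.

Run:
```python
from h import *
import pickle
from scipy.optimize import least_squares
s=pickle.load(open("w6.pkl","rb"))
P=lambda p,z: ray(s,200+p[0]/2.14-.27,20+p[1]/2.14-.27,z)[:2]
def fit(pts,z,r):
    Q=np.array([P(p,z) for p in pts]);w=least_squares(lambda x:np.hypot(*(Q-x).T)-r,[.59,-.2]);return w.x,np.abs(w.fun).max()
n,e=fit([(70,165),(72,130),(88,75),(108,278),(450,165),(447,125),(412,278),(443,200),(125,20),(405,30)],.022,.04)
d,e2=fit([(127,165),(130,125),(150,75),(185,283),(402,165),(392,115),(345,285),(260,18),(200,35),(330,40)],.028,.028)
t=P((260,242),.026);k=P((258,528),.06);nb=P((262,236),.028)
print("nest",n,e,"die",d,e2,"die-nest mm",(d-n)*1e3)
print("tip dist",np.linalg.norm(t-n),"knob",k,np.linalg.norm(k-n),"notch end to die",np.linalg.norm(nb-d),"tip-die",np.linalg.norm(t-d))
```

```text
nest [ 0.58923212 -0.19910019] 0.00048196732655928637 die [ 0.58892456 -0.19979257] 0.0009595294848720286 die-nest mm [-0.30755806 -0.69238107]
tip dist 0.014716761442364841 knob [ 0.52256968 -0.19999431] 0.0666684295420876 notch end to die 0.013156657523366724 tip-die 0.014411227547561942
```

The tip is 14.7 mm from the nest centre against 15 expected, so the key is fully home. I'll back off, retreat and verify.

Emit:
step_arm(
  series=[
    [-1,-3,0,0,0],
    [-1,-12,0,0,0],
    [-1,-25,0,0,0],
    [-1,-25,0,-40,0],
    [-1,-25,0,-90,0],
    [-1,-25,0,-130,0],
    [-1,-25,0,-130,0],
    [-1,-25,0,-130,0],
  ],
)

```text
time: 16.15
tool_pos: [0.4791, -0.2006, 0.1668]
ee_rot: [-3.141, 0.001, 0.017]
wrist_force: [0.2, 0.5, -0.4]
width: 0.0006
```

Run:
```python
from h import *
s=cams.snapshot("wrist");t=cams.snapshot("scene")
for p in (s,t):
  for l in ("die","die_notch","key_tip","key_knob","plain_die","square_die"):
    for d in models.pinpoint(p,l)[:2]: print(l,round(d["p"],2),np.round(d["position"],3))
o=robot.get_obs();print(o["time"],o["tool_pos"],o["wrist_force"])
a=cv2.resize(s["pixels"][0:240,230:430],(400,480),interpolation=cv2.INTER_CUBIC)
b=cv2.resize(t["pixels"][190:390,220:480][:, :],None,fx=1.5,fy=2.4)[:480]
b=cv2.resize(t["pixels"][160:360,220:480],(390,300)); b=np.vstack([b,np.zeros((180,390,3),np.uint8)])
cv2.imwrite("pics/c7.png",np.hstack([a,b])[:,:,::-1])
```

```text
die 0.74 [ 0.589 -0.199  0.019]
die_notch 0.74 [ 0.562 -0.194  0.023]
key_tip 0.68 [ 0.576 -0.199  0.017]
key_tip 0.65 [ 0.626 -0.403  0.023]
key_knob 0.96 [ 0.522 -0.199  0.062]
key_knob 0.53 [ 0.578 -0.201  0.019]
die 0.59 [ 0.591 -0.198  0.016]
die 0.52 [ 0.79  -0.015  0.002]
die_notch 0.8 [ 0.563 -0.197  0.023]
die_notch 0.17 [ 0.589 -0.198 -0.006]
key_tip 0.86 [ 0.234 -0.271  0.034]
key_tip 0.56 [ 0.576 -0.197  0.023]
key_knob 0.65 [ 0.522 -0.199  0.06 ]
key_knob 0.52 [ 0.156 -0.275  0.092]
plain_die 0.92 [0.478 0.144 0.006]
plain_die 0.73 [ 0.522 -0.196  0.056]
square_die 0.92 [0.568 0.114 0.002]
square_die 0.5 [ 0.588 -0.198  0.012]
16.85 [ 0.47983519 -0.20086259  0.16785059] [-0.26514666 -0.03030709  0.68704601]
```

View pics/c7.png

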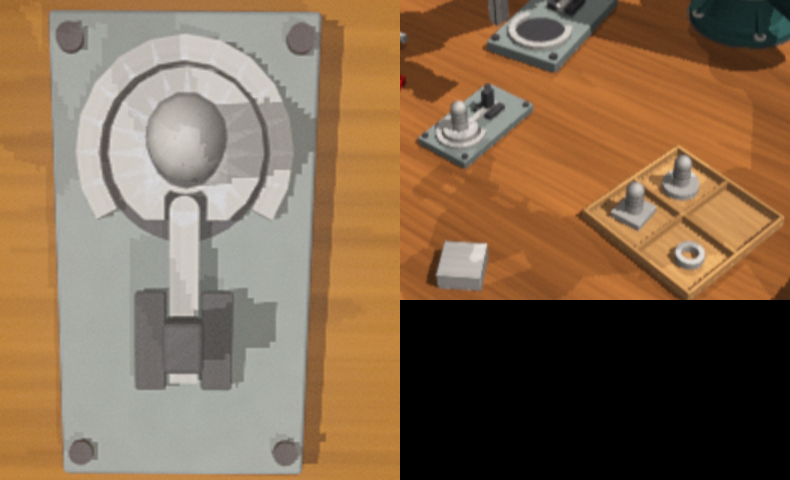

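The die stands upright in the nest at (185,140), with the key home in its notch at (185,200). The other tray pieces are where they were and the gripper is clear, so I'm handing in.

```bash
python3 -c "
from bench import robot
print(robot.close_job(), robot.get_obs()['time'])"
```

```text
the job is handed in; nothing more can be done
the job is handed in; nothing more can be done
```

The notched die is standing upright in the nest of the small grey holder, with its notch facing the key, and the key is fully home in the notch. I handed the job in at about 17 s, with the gripper well clear and touching nothing.

- **Placing:** I lowered the die in sub-millimetre steps until the wrist force showed it was resting on the plate, then let go.
- **Key:** I pushed the knob from behind with the fingers closed. The key stopped moving while the force rose to about 8 N, the most I saw on that push. I took that as the end stop.
- **Last checks:** While still pushing, the key tip measured 14.7 mm from the nest centre (15 expected), and the die was within about 1 mm of the nest centre. The final pictures show the key still in the notch and the other tray pieces and bench block in place.
- **Disagreements:** My own measurement put the knob 66.7 mm from the nest centre instead of 68, and the networks' tip and knob positions were 1–2 mm off the nominal values. Both are within the accuracy of the method. The networks also gave a few false detections, such as other labels on the holder and a "die" at the table edge, and I ignored them after comparing with the pictures.

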